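# Open the tall paint strainer

## Robot

A 6-joint arm with a two-finger parallel gripper is mounted at the origin on the work surface; the furniture and walls round the work are solid. World frame = base frame: x ahead of the robot, y to its left, z up, the work surface at z = 0. Lengths are in mm, angles in rad, forces in N, time in s.
With the tool pointing down it reaches from about 400 to 925 mm from the base axis. Payload 12.5 kg.
Tool frame: the origin (TCP) lies on the centre line of the jaws, within the pads' length; the fingertips stand 8 mm ahead of it and the grasp point (between the pads) lies 11 mm behind it; z points along the fingers, x is the direction in which the jaws open and shut, and the axes are right-handed (so a half turn about z gives the same grasp; the last joint's range is limited). The gripper opens to 95 mm and grips with 3 to 60 N. Pads are 20 mm wide; open, the fingers measure 119 mm over their backs; the gripper's body (75 mm by 180 mm) begins 59 mm behind the grasp point.
Start: joints at [-1.409, 0.491, 1.559, -0, 1.092, -0.106], TCP at [165.404, -602.733, 222.661] pointing down, gripper open.
Joint ranges: [-3.1, 3.1], [-0.84, 2.19], [0.05, 2.79], [-1.13, 4.28], [0.06, 2.93], [-2.69, 2.69]. Speed limits (rad/s): [2.22, 2.22, 2.79, 3.14, 3.14, 3.14].

## Interface

Orientations are given as [roll, pitch, yaw] about the fixed x, y, z axes, in that order (R = Rz(yaw) Ry(pitch) Rx(roll)).
In Python, from cell import env gives the robot as it stands. The module is installed in compiled form; this text tells all that it offers.
- The arm moves only by the tool send_rows, never from a script. Its argument "moves" is a list that holds one entry, the list of rows, each a list of 6 numbers: the shift along the tool's x, y, z as a fraction of full scale, then the turn, a rotation vector about the tool's x, y, z as a fraction of full scale. A call has 1 to 12 rows; each row is the pose to reach, as a shift and turn from the pose commanded when the call began, along the tool's axes at that moment; what a row does not reach only later rows make up. Full scale, the value 1, is 0.3 m for a shift and 90 degrees for a turn. A row lasts 1/12 s, in which the tool goes at most 41.7 mm and 7.16 degrees, less where a joint would pass 70% of its speed; a pose out of reach is approached as far as the arm can. A call with a number of a shift or a turn outside -1 to 1 is refused whole. A call with a gripper value outside its range is refused whole. "grip" is the gripper's target within -1 to 1 (shut at 1, half-way at 0, fully open at -1), set as the call begins (left out, the last holds). The fingers move at their own pace and stop on an object; the grip force is fixed at half the most. Time passes only in rows, so rows that repeat a pose let the fingers close. It gives the time, the measured TCP pose, the force and the opening at its end, in the units of the state.
- env.state(): the state, without advancing time (a new reading comes with each control period).
- env.read_camera(name): name is "scene" or "top" or "wrist"; returns a dict with "image" (384x512x3 uint8, red, green, blue), "mtx" (3x3 intrinsics, pixels), "T" (4x4, takes a point from camera to world coordinates); the wrist camera has in their place "mount" (4x4, takes a point from camera to tool coordinates, whose origin is the TCP and whose axes are the tool frame's). Camera axes: x right, y up, looking along -z (the intrinsics and any distortion apply to the point x, -y, -z); pixel columns grow to the right and rows downward; lengths in mm; the calibration is good to about 2 mm. The wrist camera is an equidistant fisheye: a pixel r from the principal point sees the ray r / f radians off the axis. A picture is of the moment at which its call begins: read the wrist's pose just before it. There is no depth.
- env.job_done(): hands the job in, once; it reports no verdict.
Trained networks look in the newest picture that a camera, given by its name, has taken for a name from the list of things; names that differ only in an ending like _2 or _b are one class to them, and where a whole thing is asked for, a point or a joint stands for the part that bears it (a point fixed in the world has none). Each returns a list of dicts, best first, with "confidence" (0 to 1); they miss things now and then, are a little off and sometimes report something else, mostly with a low value. They report only what shows in the picture. A call takes as long as a camera call. They do not tell look-alikes from the thing itself.
- env.look_for(camera, thing): "xy" ([column, row] in pixels, amid what is visible of it).
- env.outline_of(camera, thing): "region" (384x512 bool, what is visible of it) and "xy" ([column, row] in pixels, amid what is visible of it).
The state is a dict: "t": time; "joints": joint angles; "qvel": joint speeds; "tau": joint torques, N m; "eef_pos": TCP position; "tcp_rot": TCP orientation; "ft_force": force on the tool from outside, world axes, zero at the start; "moment": the same for the moment, N m; "opening": opening from 0.0 (shut) to 1.0 (fully open).
Only numpy, scipy, OpenCV 4.12 (cv2) and the standard library are available. Lean on these libraries where they do the work, as an engineer would, in place of code of your own. Each camera call takes 0.05 s, during which the arm holds its last target. There are 200 camera calls.

## Task

Open the taller of the two paint-strainer housings: twist its bayonet cover a quarter turn counter-clockwise (seen from above) so that its tabs come out from under the lugs, then lift the cover off and set it down, right way up, flat in the empty shallow tray. Do not drop it into the tray, and leave the shorter housing closed.

Things in the scene. Friction and masses are not known exactly. Their poses are not given: they have to be found in the camera images.
- tall_cover_grip (a point): Centre of the black grip bar on the tall housing's loose cover (0.25 kg): bar 56 long (x), 14 thick (y), 30 mm high, this point half-way up. It stands on a disc 76 mm across, 8 thick; two tabs reach 49 mm from the axis along +x and -x. A spigot under the disc sits 10 mm deep in the housing, 3 mm play; its bottom is 33 mm below this point. Closed, x lies along the housing's x within 6 degrees.
- tall_housing: Tall strainer housing, fixed, on a square foot (112 mm). Origin on its axis at the bench, z up. Rim 110 mm high, 116 mm across; seated bar centre 133 mm high. On the rim two lugs, tops 14 mm above it, overhang the tabs, each from 26 degrees clockwise of the x axis (stop) to 52 counter-clockwise. The cover turns freely and can lift at 70 to 130 degrees counter-clockwise. Low hose port at +x.
- parts_tray: The empty shallow square tray, dark steel, fixed: 150 x 150 mm outside, 22 mm high, walls and floor 4 mm thick. Origin at the centre of its underside, z up. With the cover flat in it the bar centre is 37 mm above this origin.
- short_cover_bar_end (a point): Upper edge of one end of the grip bar of the other, short housing's cover (the same cover; bar end 28 mm from its axis, bar top 38 mm above the rim). That housing has a round foot and its rim is only 60 mm above the bench; it stays closed.
There are look-alikes about, which are no part of the job. What is shaped like the part that bears tall_cover_grip but brown is not meant.

How it is judged:
By the outcome, as a careful person would: the job done as asked, in the order asked, and still so for the second after the job is handed in, with the robot touching nothing.
It also fails if it takes over 51 s, if anything falls off the work surface, if the arm or the gripper's body presses on something with over 40 N, if the wrist force passes 120 N, or if a joint passes its speed limit or range.

## Working session

There is one attempt and no reset: what is moved stays moved. The work goes in short steps, Python scripts to look and compute and a tool call to move; the robot and the scene stay as the last step left them, time stands still between calls to the robot, and variables do not carry over. Pictures are saved under pics/ and viewed, about 8 in all and at most 12, crops included, and the job is handed in when it is done.

Besides the shell and the picture viewer there is one more tool, called after ">>>" as name([rows], argument=value, ...), one row to a line, values as JSON. send_rows: Moves the arm, as the interface text tells. Its arguments: {"type":"object","properties":{"moves":{"type":"array","items":{"type":"array","items":{"type":"array","items":{"type":"number"}}}},"grip":{"type":"number"}},"required":["moves"]}

```bash
mkdir -p pics
cat > h.py <<'E'
from cell import env
import numpy as np, cv2
from scipy.spatial.transform import Rotation as R
def save(n,f):
    c=env.read_camera(n); cv2.imwrite(f,c['image'][:,:,::-1]); return c
def ray(c,xy):
    K=c['mtx'];T=c['T'];d=np.array([(xy[0]-K[0,2])/K[0,0],-(xy[1]-K[1,2])/K[1,1],-1.])
    d=T[:3,:3]@d;return T[:3,3],d/np.linalg.norm(d)
def tri(rays):
    A=0;b=0
    for o,d in rays:
        P=np.eye(3)-np.outer(d,d);A=A+P;b=b+P@o
    x=np.linalg.solve(A,b);return x,[np.linalg.norm((np.eye(3)-np.outer(d,d))@(x-o)) for o,d in rays]
def proj(c,p):
    T=c['T'];q=T[:3,:3].T@(np.array(p,float)-T[:3,3]);q=np.array([q[0],-q[1],-q[2]]);q=c['mtx']@q;return q[:2]/q[2]
def atz(r,z):
    o,d=r;return o+d*(z-o[2])/d[2]
E
python3 - <<'E'
from h import *
s=env.state();print(s)
C={}
ims=[]
for n in ['scene','top']:
    c=save(n,f'pics/{n}0.png');C[n]=c;ims.append(c['image']);print(n,c['mtx'].round(1).tolist(),c['T'].round(2).tolist(),[k for k in c])
    for t in ['tall_cover_grip','tall_housing','parts_tray','short_cover_bar_end']:
        print(t,[(np.round(d['xy']).tolist(),round(d['confidence'],2)) for d in env.look_for(n,t)],[(int(d['region'].sum()),np.round(d['xy']).tolist(),round(d['confidence'],2)) for d in env.outline_of(n,t)])
E
```

```text
{'t': 0.0, 'joints': array([-1.40864676e+00,  4.91540768e-01,  1.55949464e+00,  1.25836577e-05,
        1.09169618e+00, -1.05561514e-01]), 'qvel': array([ 4.76021966e-04,  6.20664239e-04,  3.14546193e-06, -3.01905376e-04,
       -6.24940857e-04,  2.97509480e-04]), 'tau': array([ 1.37977477e-03, -6.12644434e+01, -2.58182305e+01,  6.92837290e-02,
        4.83730668e-02, -1.05333893e-04]), 'eef_pos': array([ 165.33430308, -602.46916351,  222.05785863]), 'tcp_rot': array([-3.14146155e+00,  1.13142209e-03, -1.30309098e+00]), 'ft_force': array([ 0.04838533,  0.10290451, -0.42578029]), 'moment': array([-0.05140173,  0.00130892, -0.01640698]), 'opening': 0.9996997726507431}
scene [[493.0, 0.0, 261.8], [0.0, 493.0, 185.8], [0.0, 0.0, 1.0]] [[-0.91, 0.27, -0.3, 225.93], [-0.4, -0.59, 0.7, 669.62], [0.01, 0.76, 0.65, 792.49], [0.0, 0.0, 0.0, 1.0]] ['image', 'mtx', 'T']
tall_cover_grip [([266.0, 258.0], 0.95), ([230.0, 169.0], 0.69)] [(719, [230.0, 168.0], 0.95), (932, [266.0, 259.0], 0.6)]
tall_housing [([239.0, 202.0], 0.94)] [(2646, [236.0, 201.0], 0.74)]
parts_tray [([331.0, 176.0], 0.92)] [(2732, [332.0, 178.0], 0.89)]
short_cover_bar_end [] [(885, [169.0, 231.0], 0.72)]
top [[401.0, 0.0, 258.1], [0.0, 401.0, 193.9], [0.0, 0.0, 1.0]] [[-0.01, 1.0, -0.06, 496.17], [-1.0, -0.01, 0.02, -81.62], [0.02, 0.06, 1.0, 991.1], [0.0, 0.0, 0.0, 1.0]] ['image', 'mtx', 'T']
tall_cover_grip [([251.0, 165.0], 0.6), ([202.0, 224.0], 0.59)] [(858, [204.0, 225.0], 0.9), (953, [252.0, 168.0], 0.71)]
tall_housing [([254.0, 183.0], 0.58)] [(1470, [251.0, 185.0], 0.95)]
parts_tray [([331.0, 238.0], 0.71), ([252.0, 185.0], 0.35)] [(3982, [330.0, 238.0], 0.88)]
short_cover_bar_end [([175.0, 151.0], 0.88)] [(863, [179.0, 149.0], 0.68)]
```

View pics/scene0.png

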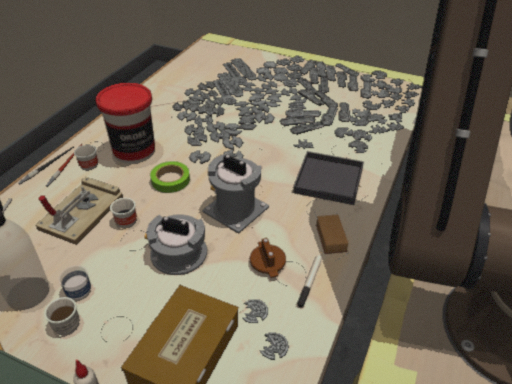

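View pics/top0.png

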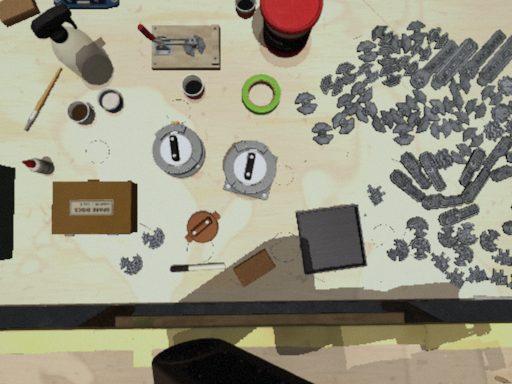

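The scene view shows the tall housing with its square foot at (236,190), with a black bar at (233,165). The short housing is at (176,240), with its bar at (175,226). A brown look-alike cover lies loose at (266,258) and the tray is at (330,177). In the top view, the tall bar is at (250,166), the short bar at (174,148), the brown one at (203,226) and the tray at (331,239).

Candidates for tall_cover_grip: scene (233,165) tall and black, scene (175,226) short housing, scene (266,258) brown and loose. I choose the first and will check it in a crop.

Run:
```python
from h import *
C={n:env.read_camera(n) for n in ['scene','top']}
roi={'scene':(205,140,275,235),'top':(215,130,290,205)}
out=[];px={}
for n,c in C.items():
    x0,y0,x1,y1=roi[n];im=c['image'][y0:y1,x0:x1]
    o=[d for d in env.outline_of(n,'tall_cover_grip')]
    g=np.array([[233,165]] if n=='scene' else [[250,166]])
    o=min(o,key=lambda d:np.linalg.norm(d['xy']-g[0]));reg=o['region']
    dark=(c['image'].max(2)<60)
    m=(dark&cv2.dilate(reg.astype(np.uint8),np.ones((3,3))).astype(bool)).astype(np.uint8)
    k,l,s,ce=cv2.connectedComponentsWithStats(m);i=1+s[1:,4].argmax()
    ys,xs=np.where(l==i);r=cv2.minAreaRect(np.c_[xs,ys].astype(np.float32));print(n,s[i],ce[i].round(1),cv2.boxPoints(r).round(1).tolist(),'reg',o['xy'].round(1))
    px[n]=ce[i]
    b=im[:,:,::-1].copy();b=cv2.resize(b,None,fx=5,fy=5,interpolation=cv2.INTER_CUBIC)
    b=cv2.resize(b,(400,int(b.shape[0]*400/b.shape[1])));out.append(b)
    for d in env.outline_of(n,'parts_tray')[:1]:
        cn=max(cv2.findContours(d['region'].astype(np.uint8),0,1)[0],key=cv2.contourArea)
        q=cv2.approxPolyDP(cv2.convexHull(cn),6,True)[:,0];print('tray',q.tolist(), 'rim z22',[atz(ray(c,p),22).round(0).tolist()[:2] for p in q])
H=max(b.shape[0] for b in out);cv2.imwrite('pics/crop1.png',np.hstack([cv2.copyMakeBorder(b,0,H-b.shape[0],0,0,0) for b in out]))
p,e=tri([ray(C[n],px[n]) for n in C]);print('bar',p.round(1),np.round(e,1))
```

```text
Traceback (most recent call last):
AttributeError: 'list' object has no attribute 'round'. Did you mean: 'count'?
```

```bash
cat > m.py <<'E'
from h import *
C={n:env.read_camera(n) for n in ['scene','top']}
roi={'scene':(205,140,275,235),'top':(215,130,290,205)}
out=[];px={};tr={}
for n,c in C.items():
    x0,y0,x1,y1=roi[n];im=c['image'][y0:y1,x0:x1]
    g=np.array([233,165] if n=='scene' else [250,166])
    o=min(env.outline_of(n,'tall_cover_grip'),key=lambda d:np.linalg.norm(np.array(d['xy'])-g));reg=o['region']
    dark=(c['image'].max(2)<60)
    m=(dark&cv2.dilate(reg.astype(np.uint8),np.ones((3,3))).astype(bool)).astype(np.uint8)
    k,l,s,ce=cv2.connectedComponentsWithStats(m);i=1+s[1:,4].argmax()
    ys,xs=np.where(l==i);r=cv2.minAreaRect(np.c_[xs,ys].astype(np.float32));print(n,s[i],ce[i].round(1),cv2.boxPoints(r).round(1).tolist(),'reg',o['xy'])
    px[n]=ce[i]
    if n=='top':
        bp=cv2.boxPoints(r);print('bar corners at z148',[atz(ray(c,p),148).round(0).tolist()[:2] for p in bp])
    b=cv2.resize(im[:,:,::-1],None,fx=400/im.shape[1],fy=400/im.shape[1],interpolation=cv2.INTER_CUBIC);out.append(b)
    for d in env.outline_of(n,'parts_tray')[:1]:
        cn=max(cv2.findContours(d['region'].astype(np.uint8),0,1)[0],key=cv2.contourArea)
        q=cv2.approxPolyDP(cv2.convexHull(cn),6,True)[:,0];print('tray',q.tolist(), 'rim z22',[atz(ray(c,p),22).round(0).tolist()[:2] for p in q])
        tr[n]=q.mean(0)
H=max(b.shape[0] for b in out);cv2.imwrite('pics/crop1.png',np.hstack([cv2.copyMakeBorder(b,0,H-b.shape[0],0,0,0) for b in out]))
for q in (px,tr):
    p,e=tri([ray(C[n],q[n]) for n in C]);print('tri',p.round(1),np.round(e,1))
E
python3 m.py
```

```text
scene [222 157  24  18 262] [234.1 165.3] [[220.1999969482422, 164.60000610351562], [225.60000610351562, 153.8000030517578], [248.39999389648438, 165.1999969482422], [243.0, 176.0]] reg [231.1, 172.7]
tray [[307, 152], [362, 162], [353, 203], [294, 190]] rim z22 [[530.0, -333.0], [387.0, -351.0], [365.0, -191.0], [506.0, -176.0]]
top [245 153  10  27 117] [249.4 165.8] [[244.0, 178.1999969482422], [249.10000610351562, 152.39999389648438], [254.6999969482422, 153.5], [249.5, 179.3000030517578]] reg [249.7, 167.1]
bar corners at z148 [[583.0, -65.0], [638.0, -77.0], [635.0, -89.0], [581.0, -77.0]]
tri [612.  -76.7 133. ] [0.8 0.8]Traceback (most recent call last):
  File "m.py", line 23, in <module>
    p,e=tri([ray(C[n],q[n]) for n in C]);print('tri',p.round(1),np.round(e,1))
                      ~^^^
KeyError: 'top'
```

View pics/crop1.png

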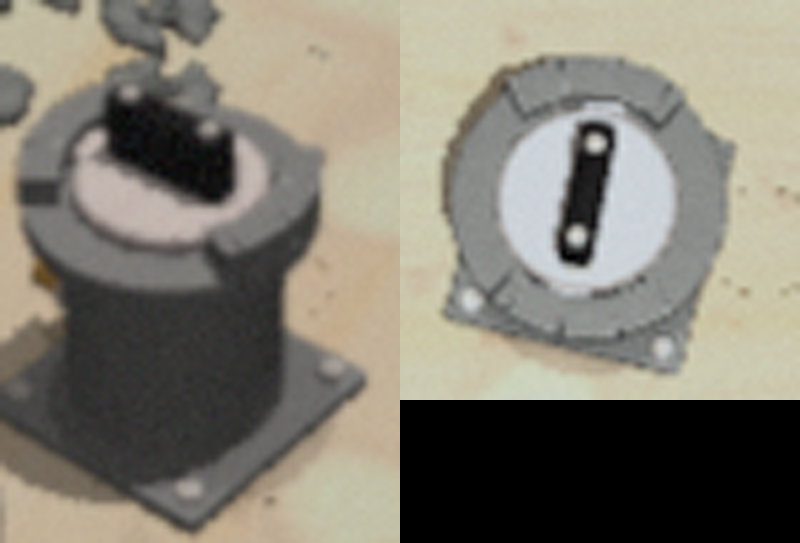

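The crop confirms the choice: black bar, tall body, square foot at yaw about -14°. The bar centre triangulates to (612, -77, 133), matching the stated 133 mm height, and the bar's yaw is about -12°. Next I'll get the tray from both views and work out the approach.

```bash
cat >> h.py <<'E'
def go(pos,yawdeg):
    s=env.state();A=R.from_euler('xyz',s['tcp_rot']);B=R.from_euler('xyz',[np.pi,0,np.radians(yawdeg)])
    d=A.inv().apply(np.array(pos)-s['eef_pos'])/300;w=(A.inv()*B).as_rotvec()/(np.pi/2)
    print('t',round(s['t'],2),'pos',s['eef_pos'].round(1),'rpy',np.degrees(s['tcp_rot']).round(1),'j',s['joints'].round(2),'F',s['ft_force'].round(1),'op',round(s['opening'],3));print('row',d.round(4).tolist(),w.round(4).tolist())
E
python3 - <<'E'
from h import *
from scipy.spatial import ConvexHull
Q={}
for n,g in (('scene',(331,178)),('top',(331,239))):
    c=env.read_camera(n);im=c['image']
    m=(im.max(2)<95).astype(np.uint8);k,l,s,ce=cv2.connectedComponentsWithStats(cv2.morphologyEx(m,cv2.MORPH_OPEN,np.ones((3,3))))
    i=l[g[1],g[0]];cn=max(cv2.findContours((l==i).astype(np.uint8),0,1)[0],key=cv2.contourArea)
    r=cv2.approxPolyDP(cv2.convexHull(cn),6,True)[:,0];print(n,s[i],r.tolist(),[atz(ray(c,p),22).round(0).tolist()[:2] for p in r])
    Q[n]=(c,r)
    for d in env.outline_of(n,'parts_tray')[:1]:
        cn=np.argwhere(d['region'])[:,::-1].astype(np.float32);print(d['xy'],cv2.boxPoints(cv2.minAreaRect(cn)).round(0).tolist())
go([388,-340,222],-88);go([612,-77,222],-102.3)
E
```

```text
scene [ 293  152   70   53 2649] [[307, 152], [362, 162], [354, 204], [293, 192]] [[530.0, -333.0], [387.0, -351.0], [362.0, -188.0], [506.0, -169.0]]
[329.6, 175.6] [[292.0, 192.0], [301.0, 148.0], [363.0, 161.0], [354.0, 205.0]]
top [ 296  205   70   70 3892] [[357, 205], [365, 265], [305, 274], [296, 213]] [[528.0, -337.0], [384.0, -352.0], [364.0, -207.0], [510.0, -188.0]]
[330.7, 238.8] [[296.0, 212.0], [358.0, 203.0], [367.0, 265.0], [305.0, 274.0]]
t 1.55 pos [ 165.4 -602.7  222.6] rpy [180.   -0.  -74.7] j [-1.41  0.49  1.56 -0.    1.09 -0.11] F [-0.3  1.   0.7] op 0.998
row [-0.6482, -0.9473, 0.002] [0.0, -0.0, 0.1483]
t 1.55 pos [ 165.4 -602.7  222.6] rpy [180.   -0.  -74.7] j [-1.41  0.49  1.56 -0.    1.09 -0.11] F [-0.3  1.   0.7] op 0.998
row [-1.2961, -1.8993, 0.002] [0.0, -0.0, 0.3072]
```

>>> send_rows([
  [[-0.06,-0.09,0,0,0,0.014],[-0.13,-0.18,0,0,0,0.03],[-0.2,-0.28,0,0,0,0.045],[-0.26,-0.38,0,0,0,0.06],[-0.33,-0.48,0,0,0,0.075],[-0.39,-0.57,0,0,0,0.09],[-0.46,-0.67,0,0,0,0.105],[-0.52,-0.76,0,0,0,0.12],[-0.59,-0.86,0,0,0,0.135],[-0.648,-0.947,0,0,0,0.148],[-0.648,-0.947,0,0,0,0.148]],
])

```text
t: 2.47
eef_pos: [390.3, -336.6, 222.9]
tcp_rot: [-3.141, 0.0, -1.533]
ft_force: [0.6, 0.1, 0.2]
opening: 1.004
```

```bash
python3 -c "
from h import *
go([612,-77,222],-102.3)"
```

```text
t 2.47 pos [ 390.3 -336.6  222.9] rpy [-180.     0.   -87.9] j [-0.84  0.34  1.82  0.    0.98  0.69] F [0.6 0.1 0.2] op 1.004
row [-0.8371, -0.7707, 0.0038] [-0.0004, 0.0003, 0.1605]
```

>>> send_rows([
  [[-0.08,-0.08,0,0,0,0.016],[-0.17,-0.155,0,0,0,0.032],[-0.255,-0.235,0,0,0,0.048],[-0.34,-0.31,0,0,0,0.064],[-0.425,-0.39,0,0,0,0.08],[-0.51,-0.47,0,0,0,0.096],[-0.595,-0.545,0,0,0,0.112],[-0.68,-0.62,0,0,0,0.128],[-0.76,-0.7,0,0,0,0.144],[-0.82,-0.75,0,0,0,0.155],[-0.848,-0.779,0,0,0,0.16],[-0.848,-0.779,0,0,0,0.16]],
])

```text
t: 3.47
eef_pos: [613.5, -76.4, 222.3]
tcp_rot: [3.142, 0.0, -1.785]
ft_force: [-0.2, 0.0, -1.4]
opening: 0.997
```

```bash
cat > w.py <<'E'
from h import *
import sys
s=env.state();c=env.read_camera('wrist');im=c['image'];print(c['mtx'].round(1).tolist(),c['mount'].round(2).tolist())
T=np.eye(4);T[:3,:3]=R.from_euler('xyz',s['tcp_rot']).as_matrix();T[:3,3]=s['eef_pos'];T=T@c['mount']
def wr(p):
    K=c['mtx'];u=np.array([p[0]-K[0,2],p[1]-K[1,2]]);r=np.linalg.norm(u);th=r/K[0,0];u=u/max(r,1e-9)
    d=T[:3,:3]@np.array([np.sin(th)*u[0],-np.sin(th)*u[1],-np.cos(th)]);return T[:3,3],d
def wp(p):
    K=c['mtx'];q=T[:3,:3].T@(np.array(p,float)-T[:3,3]);a=np.arctan2(np.hypot(q[0],q[1]),-q[2]);u=np.array([q[0],-q[1]]);u=u/np.linalg.norm(u);return K[:2,2]+K[0,0]*a*u
E
python3 - <<'E'
from w import *
go([612,-77,222],-102.3)
print('bar px',wp([612,-77,133]).round(0),'tray',wp([448,-270,22]).round(0))
v=cv2.resize(im[:,:,::-1],None,fx=1.5,fy=1.5);cv2.imwrite('pics/w1.png',v)
for t in ['tall_cover_grip','parts_tray']:
    for d in env.outline_of('wrist',t): 
        print(t,d['xy'],round(d['confidence'],2),int(d['region'].sum()))
E
```

```text
[[297.3, 0.0, 255.6], [0.0, 297.3, 189.3], [0.0, 0.0, 1.0]] [[1.0, -0.0, 0.0, 0.35], [-0.0, -0.96, -0.29, -81.56], [0.0, 0.29, -0.96, -162.07], [0.0, 0.0, 0.0, 1.0]]
t 3.52 pos [612.6 -77.5 222.3] rpy [ 180.    -0.  -102.3] j [-0.23  0.48  1.58 -0.    1.08  1.55] F [-1.  -0.3  0.3] op 1.002
row [-0.0013, 0.0022, 0.0009] [0.0003, -0.0002, 0.0003]
bar px [256. 197.] tray [404. 248.]
tall_cover_grip [199.0, 259.0] 0.94 1070
tall_cover_grip [259.6, 190.6] 0.64 4971
parts_tray [402.6, 222.5] 0.59 4468
```

View pics/w1.png

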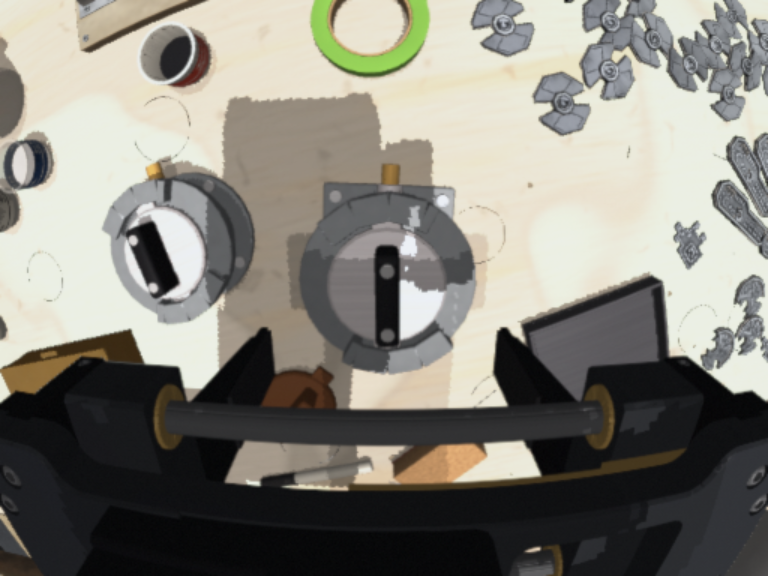

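The wrist view puts the tall bar at (388,296), vertical and so square to the jaws. It is centred within about 2 mm, and the brass hose port is at the top, (390,175). I'll descend with the jaws open, clear of the lugs.

>>> send_rows([
  [[0.005,0,0.04,0,0,0],[0.005,0,0.09,0,0,0],[0.005,0,0.14,0,0,0],[0.005,0,0.19,0,0,0],[0.005,0,0.23,0,0,0],[0.005,0,0.26,0,0,0],[0.005,0,0.285,0,0,0],[0.005,0,0.3,0,0,0],[0.005,0,0.306,0,0,0],[0.005,0,0.306,0,0,0]],
])

```text
t: 4.45
eef_pos: [612.1, -79.3, 130.8]
tcp_rot: [3.142, -0.0, -1.787]
ft_force: [0.9, 0.2, -0.1]
opening: 1.003
```

>>> send_rows([
  [[0,0,0,0,0,0],[0,0,0,0,0,0],[0,0,0,0,0,0],[0,0,0,0,0,0],[0,0,0,0,0,0],[0,0,0,0,0,0],[0,0,0,0,0,0],[0,0,0,0,0,0],[0,0,0,0,0,0],[0,0,0,0,0,0],[0,0,0,0,0,0],[0,0,0,0,0,0]],
], grip=1)

```text
t: 5.45
eef_pos: [612.2, -79.1, 130.8]
tcp_rot: [-3.142, -0.0, -1.787]
ft_force: [-0.1, -0.4, -0.2]
opening: 0.214
```

>>> send_rows([
  [[0,0,0,0,0,0],[0,0,0,0,0,0],[0,0,0,0,0,0],[0,0,0,0,0,0],[0,0,0,0,0,0],[0,0,0,0,0,0]],
])

```text
t: 5.95
eef_pos: [612.2, -79.0, 130.8]
tcp_rot: [-3.142, -0.0, -1.787]
ft_force: [0.4, 0.4, -0.1]
opening: 0.142
```

The opening reads 0.142, or 13.5 mm, so the bar is held. Now I start the twist; counter-clockwise from above is negative about tool z.

>>> send_rows([
  [[0,0,0,0,0,-0.04],[0,0,0,0,0,-0.09],[0,0,0,0,0,-0.14],[0,0,0,0,0,-0.19],[0,0,0,0,0,-0.24],[0,0,0,0,0,-0.3]],
])

```text
t: 6.45
eef_pos: [612.1, -79.1, 130.8]
tcp_rot: [3.141, -0.0, -1.312]
ft_force: [-0.4, -0.0, -0.2]
opening: 0.14
```

```bash
python3 -c "
from h import *
go([612,-79,130],-4);print(env.state()['moment'])"
```

```text
t 6.45 pos [612.1 -79.1 130.8] rpy [180.   -0.  -75.2] j [-0.24  0.58  1.67 -0.    0.89  1.08] F [-0.4 -0.  -0.2] op 0.14
row [-0.0005, 0.0003, 0.0026] [0.0001, -0.0, -0.7908]
[ 0.00767386 -0.02176938 -0.05621005]
```

>>> send_rows([
  [[0,0,0,0,0,-0.07],[0,0,0,0,0,-0.14],[0,0,0,0,0,-0.21],[0,0,0,0,0,-0.28],[0,0,0,0,0,-0.35],[0,0,0,0,0,-0.42],[0,0,0,0,0,-0.49],[0,0,0,0,0,-0.56],[0,0,0,0,0,-0.63],[0,0,0,0,0,-0.7],[0,0,0,0,0,-0.77],[0,0,0,0,0,-0.77]],
])

```text
t: 7.45
eef_pos: [612.1, -79.2, 130.8]
tcp_rot: [3.141, 0.0, -0.101]
ft_force: [0.0, -0.1, -1.6]
opening: 0.146
```

Run:
```python
from w import *
go([612,-79,130],-4);print(env.state()['moment'])
cv2.imwrite('pics/w2.png',cv2.resize(im[:,:,::-1],None,fx=1.5,fy=1.5))
t=env.read_camera('top')['image'][130:205,215:290,::-1];cv2.imwrite('pics/t2.png',cv2.resize(t,(400,400)))
```

```text
[[297.3, 0.0, 255.6], [0.0, 297.3, 189.3], [0.0, 0.0, 1.0]] [[1.0, -0.0, 0.0, 0.13], [-0.0, -0.96, -0.29, -81.03], [0.0, 0.29, -0.96, -162.07], [0.0, 0.0, 0.0, 1.0]]
t 7.5 pos [612.2 -79.2 130.8] rpy [180.   -0.   -6.2] j [-0.24  0.58  1.67 -0.    0.89 -0.13] F [ 0.9 -1.2 -0.5] op 0.145
row [-0.0006, -0.0005, 0.0027] [0.0001, -0.0, -0.0242]
[-0.06317566 -0.08017623  0.08314725]
```

View pics/w2.png

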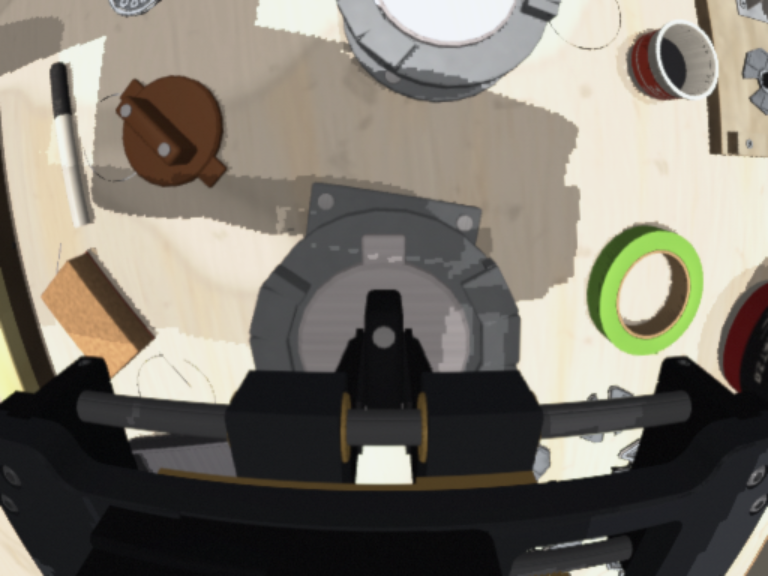

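The wrist view shows the tab at (384,250), free in the gap between the lug ends at (293,280) and (478,268), with the cover turned about 96°. Lifting slowly.

>>> send_rows([
  [[0,0,-0.01,0,0,0],[0,0,-0.025,0,0,0],[0,0,-0.04,0,0,0],[0,0,-0.06,0,0,0],[0,0,-0.09,0,0,0],[0,0,-0.13,0,0,0],[0,0,-0.17,0,0,0],[0,0,-0.21,0,0,0],[0,0,-0.25,0,0,0],[0,0,-0.28,0,0,0],[0,0,-0.3,0,0,0],[0,0,-0.3,0,0,0]],
])

```text
t: 8.55
eef_pos: [612.6, -79.1, 222.4]
tcp_rot: [3.141, -0.002, -0.106]
ft_force: [0.2, 0.1, -3.1]
opening: 0.148
```

Run:
```python
from w import *
v=im[:,:,::-1]
cv2.imwrite('pics/w3.png',cv2.resize(v,None,fx=1.5,fy=1.5))
go([448,-270,220],-84+90)
```

```text
[[297.3, 0.0, 255.6], [0.0, 297.3, 189.3], [0.0, 0.0, 1.0]] [[1.0, -0.0, 0.0, 0.13], [-0.0, -0.96, -0.29, -81.03], [0.0, 0.29, -0.96, -162.07], [0.0, 0.0, 0.0, 1.0]]
t 8.6 pos [612.3 -79.1 221.4] rpy [ 1.8e+02 -1.0e-01 -6.1e+00] j [-0.24  0.48  1.58 -0.    1.08 -0.13] F [-0.3  0.7 -2.2] op 0.143
row [-0.477, 0.6909, 0.0043] [0.0002, -0.0006, -0.1342]
```

View pics/w3.png

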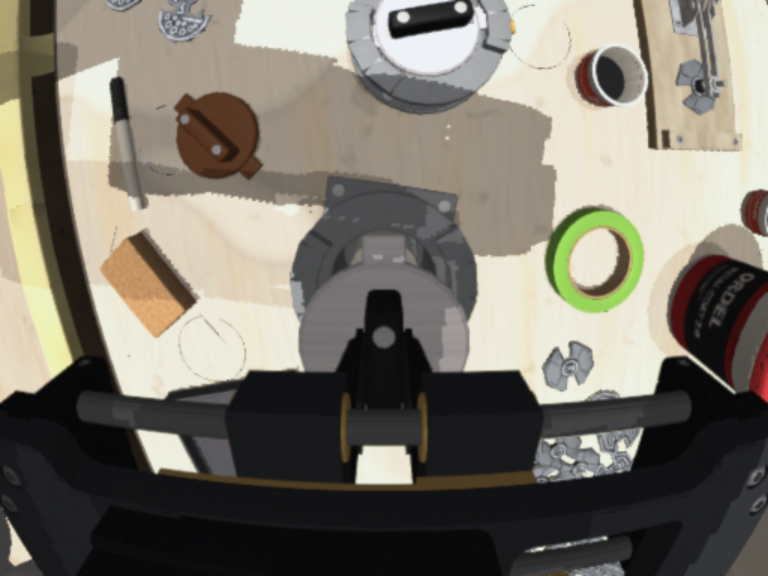

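The cover is off: a tab and the disc show above the open rim, and the wrist reads about 2.5 N, which is its weight. Next I carry it to above the tray.

>>> send_rows([
  [[-0.03,0.045,0,0,0,-0.01],[-0.08,0.115,0,0,0,-0.025],[-0.13,0.19,0,0,0,-0.04],[-0.18,0.26,0,0,0,-0.055],[-0.23,0.335,0,0,0,-0.07],[-0.28,0.41,0,0,0,-0.085],[-0.33,0.48,0,0,0,-0.1],[-0.38,0.55,0,0,0,-0.115],[-0.42,0.61,0,0,0,-0.125],[-0.455,0.66,0,0,0,-0.13],[-0.477,0.691,0,0,0,-0.134],[-0.477,0.691,0,0,0,-0.134]],
])

```text
t: 9.6
eef_pos: [446.6, -271.3, 220.2]
tcp_rot: [-3.141, 0.001, 0.103]
ft_force: [-0.1, 0.1, -3.2]
opening: 0.145
```

Run:
```python
from w import *
cv2.imwrite('pics/w4.png',cv2.resize(im[:,:,::-1],None,fx=1.5,fy=1.5))
go([448,-270,50],6)
p=s['eef_pos'];Rt=R.from_euler('xyz',s['tcp_rot'])
print('bar end in tool y at z-17:',[ (lambda o,d:(o+d*((p[2]+17-o[2])/d[2])))(*wr((256,v))).round(1) for v in (193,195,197)], 'tool y axis',Rt.apply([0,1,0]).round(2))
t=env.read_camera('top');q=env.read_camera('scene')
cv2.imwrite('pics/ts4.png',np.hstack([cv2.resize(t['image'][170:310,250:410,::-1],(400,350)),cv2.resize(q['image'][100:240,250:410,::-1],(400,350))]))
```

```text
[[297.3, 0.0, 255.6], [0.0, 297.3, 189.3], [0.0, 0.0, 1.0]] [[1.0, -0.0, 0.0, 0.05], [-0.0, -0.96, -0.29, -81.01], [0.0, 0.29, -0.96, -162.07], [0.0, 0.0, 0.0, 1.0]]
t 9.65 pos [ 447.3 -270.6  220.4] rpy [-180.     0.     5.9] j [-0.67  0.35  1.81 -0.    0.98 -0.77] F [-0.   0.4 -2.6] op 0.146
row [0.0029, -0.0013, 0.5679] [-0.0003, 0.0004, -0.0014]
bar end in tool y at z-17: [array([ 443.1, -235.9,  237.2]), array([ 443.2, -236.9,  237.2]), array([ 443.3, -238. ,  237.2])] tool y axis [ 0.1  -0.99 -0.  ]
```

View pics/w4.png

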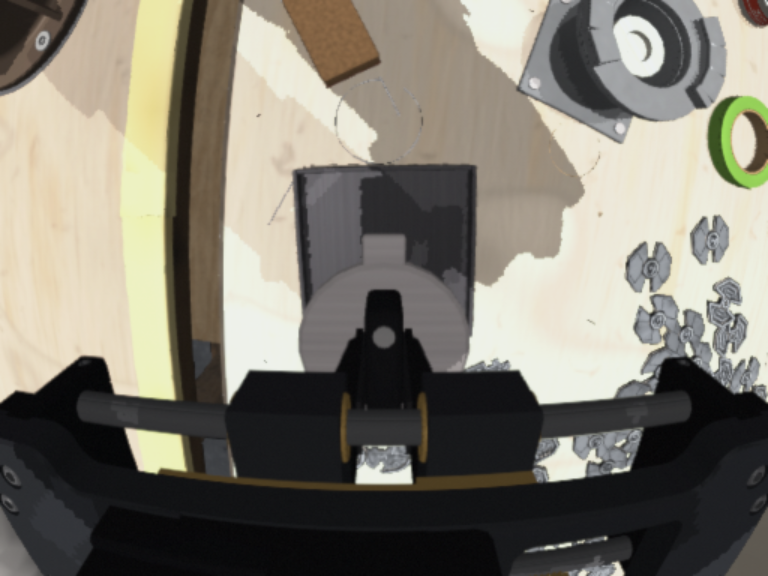

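View pics/ts4.png

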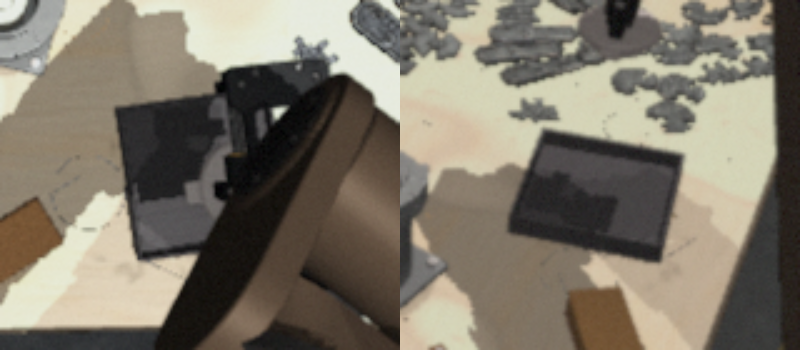

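The wrist view shows the near tray edge running from (295,170) to (475,166), centred on the bar's column. The cover hangs level, and the scene view shows an empty tray. I'll check the tray position with these corners, combining views for height.

Run:
```python
from w import *
t=env.read_camera('top');q=env.read_camera('scene')
P=[(295/1.5,170/1.5),(475/1.5,166/1.5)]
for p in P: print(atz(wr(p),22).round(1))
for a,b,d in ((P[0],(305,274),(353.5,203)),(P[1],(296,213),(294,190))): # near corners
    print('tri wrist+top',[np.round(v,1) for v in tri([wr(a),ray(t,b)])])
# far corners, scene+top
for b,d in (((357,205),(307,152)),((365,265),(362,162))): print('tri top+scene',[np.round(v,1) for v in tri([ray(t,b),ray(q,d)])])
```

```text
[[297.3, 0.0, 255.6], [0.0, 297.3, 189.3], [0.0, 0.0, 1.0]] [[1.0, -0.0, 0.0, 0.05], [-0.0, -0.96, -0.29, -81.01], [0.0, 0.29, -0.96, -162.07], [0.0, 0.0, 0.0, 1.0]]
[ 369.4 -208.    22. ]
[ 514.1 -189.5   22. ]
tri wrist+top [array([ 360.4, -211.1,  -16.6]), array([1.8, 1.8])]
tri wrist+top [array([ 511. , -188.2,   33.4]), array([1.5, 1.5])]
tri top+scene [array([ 529.5, -337. ,   19. ]), array([1.3, 1.3])]
tri top+scene [array([ 385.3, -351.5,   22.4]), array([1.6, 1.6])]
```

The far corners triangulate to z of about 21, so the tray stands on the bench, with its centre near (449,-271). The bar sits about 5 mm off the TCP along tool -y, so I shift to compensate. I lower to about 5 mm above contact first.

>>> send_rows([
  [[0.003,0.012,0.04,0,0,0],[0.003,0.012,0.1,0,0,0],[0.003,0.012,0.17,0,0,0],[0.003,0.012,0.24,0,0,0],[0.003,0.012,0.31,0,0,0],[0.003,0.012,0.38,0,0,0],[0.003,0.012,0.45,0,0,0],[0.003,0.012,0.51,0,0,0],[0.003,0.012,0.56,0,0,0],[0.003,0.012,0.59,0,0,0],[0.003,0.012,0.6,0,0,0],[0.003,0.012,0.6,0,0,0]],
])

```text
t: 10.9
eef_pos: [449.4, -273.3, 40.5]
tcp_rot: [-3.141, 0.001, 0.105]
ft_force: [-0.2, -0.3, -2.5]
opening: 0.144
```

>>> send_rows([
  [[0,0,0.003,0,0,0],[0,0,0.006,0,0,0],[0,0,0.009,0,0,0],[0,0,0.012,0,0,0],[0,0,0.012,0,0,0]],
])

```text
t: 11.32
eef_pos: [449.3, -273.6, 37.5]
tcp_rot: [3.141, -0.0, 0.104]
ft_force: [-0.4, -0.4, -3.7]
opening: 0.142
```

Still about 2.5 mm to go. I step down gently, watching for contact.

>>> send_rows([
  [[0,0,0.002,0,0,0],[0,0,0.004,0,0,0],[0,0,0.006,0,0,0],[0,0,0.006,0,0,0]],
])

```text
t: 11.65
eef_pos: [449.2, -273.5, 35.3]
tcp_rot: [-3.142, 0.0, 0.104]
ft_force: [0.1, -0.3, -2.8]
opening: 0.15
```

>>> send_rows([
  [[0,0,0.0015,0,0,0],[0,0,0.003,0,0,0],[0,0,0.003,0,0,0]],
])

```text
t: 11.9
eef_pos: [449.2, -273.6, 34.8]
tcp_rot: [3.141, -0.0, 0.104]
ft_force: [-1.1, 0.1, 2.1]
opening: 0.143
```

The force went from -2.8 to +2.1 N at z 34.8, so it has made contact where expected. One small step more to confirm.

>>> send_rows([
  [[0,0,0.001,0,0,0],[0,0,0.001,0,0,0],[0,0,0.001,0,0,0]],
])

```text
t: 12.15
eef_pos: [449.2, -273.6, 34.8]
tcp_rot: [3.141, -0.0, 0.104]
ft_force: [-2.7, 1.5, 7.5]
opening: 0.147
```

The cover rests firmly on the floor. Opening the jaws.

>>> send_rows([
  [[0,0,0,0,0,0],[0,0,0,0,0,0],[0,0,0,0,0,0],[0,0,0,0,0,0],[0,0,0,0,0,0],[0,0,0,0,0,0],[0,0,0,0,0,0],[0,0,0,0,0,0],[0,0,0,0,0,0],[0,0,0,0,0,0]],
], grip=-0.2)

```text
t: 12.98
eef_pos: [449.2, -273.6, 34.2]
tcp_rot: [3.141, -0.0, 0.104]
ft_force: [0.0, 0.2, -0.3]
opening: 0.599
```

>>> send_rows([
  [[0,0,-0.02,0,0,0],[0,0,-0.06,0,0,0],[0,0,-0.12,0,0,0],[0,0,-0.19,0,0,0],[0,0,-0.26,0,0,0],[0,0,-0.33,0,0,0],[0,0,-0.4,0,0,0],[0,0,-0.46,0,0,0],[0,0,-0.5,0,0,0],[0,0,-0.52,0,0,0],[0,0,-0.52,0,0,0]],
])

```text
t: 13.9
eef_pos: [449.5, -273.7, 191.6]
tcp_rot: [3.14, -0.002, 0.104]
ft_force: [-0.1, 0.6, -0.6]
opening: 0.599
```

Run:
```python
from w import *
go([449,-273,200],6)
t=env.read_camera('top');q=env.read_camera('scene')
v=im[:,:,::-1]
cv2.imwrite('pics/f5.png',np.hstack([cv2.resize(v[60:300,130:400],(400,356)),cv2.resize(q['image'][100:280,150:352,::-1],(400,356))]))
```

```text
[[297.3, 0.0, 255.6], [0.0, 297.3, 189.3], [0.0, 0.0, 1.0]] [[1.0, -0.0, 0.0, 0.05], [-0.0, -0.96, -0.29, -81.01], [0.0, 0.29, -0.96, -162.07], [0.0, 0.0, 0.0, 1.0]]
t 13.95 pos [ 449.2 -273.5  190.6] rpy [180.  -0.   6.] j [-0.67  0.39  1.84 -0.    0.91 -0.78] F [-0.   0.7 -0.2] op 0.596
row [-0.0005, -0.0018, -0.0314] [0.0005, -0.0004, -0.0002]
```

View pics/f5.png

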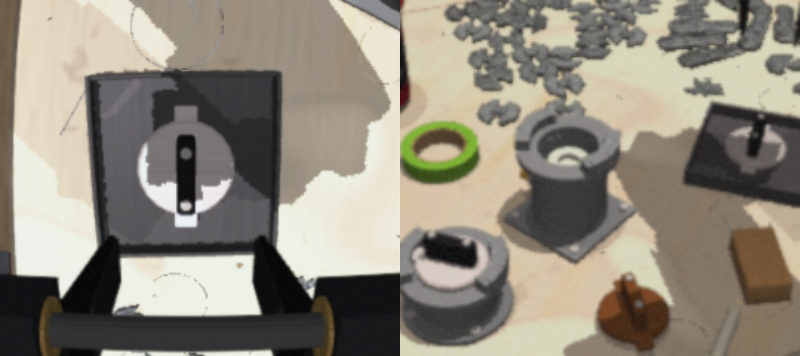

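The cover lies flat and upright near the tray's centre, at (185,168) in the left crop, clear of the walls. The tall housing is open and the short one still closed. The gripper is clear, so I hand in.

```bash
python3 -c "
from cell import env
print(env.job_done())"
```

```text
the job is handed in; nothing more can be done
None
```

The tall housing is open and its cover lies right way up, flat in the tray. I handed the job in at about 14 s of the 51 s allowed; no verdict is reported.

- **Twist and lift:** I gripped the black bar and turned the cover about 96° counter-clockwise. A tab showed free between the lugs before I lifted it. The wrist then read about 2.5 N, which matches the cover's weight.
- **Placing:** I lowered it until it touched the tray floor at the expected height (TCP at 34.8 mm). Contact force was 7.5 N before I opened the jaws, so it was not dropped.
- **Last checks:** The wrist and scene pictures show the cover near the tray's middle and clear of the walls. The tall housing is open, the short one still closed, and the brown look-alike untouched. The gripper is about 150 mm above, with no force on it.
- **Disagreements:**
  - The wrist camera put the bar about 5 mm along its length from where the fixed cameras had it, so I shifted the placing to allow for that.
  - Triangulating the near tray corners from the wrist and top pictures gave poor heights. I relied on the far corners instead, which came out at 19 and 22 mm against the stated 22 mm.

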